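# Stand the tea carton in the sprung rack and hold the retaining arm wound to its stop

### The job

Take the flat tea carton that reclines on the slanted display stand, stand it upright on its long thin edge in the shallow tray of the sprung rack, and let go of it. Then, with the gripper on its black post, swing the rack's retaining arm round across the front of the carton, against its spring, all the way to its stop, and finish while still holding it there (it springs back if let go; a colleague will fit the locking screw). The carton must still stand free in the tray, and the mug, tumbler and jar stay where they are.

Things in the scene. Friction and masses are not known exactly. Their poses are not given: they have to be found in the camera images.
- carton: Plain cardboard carton, pale paper band: 26 mm thick (its x), 120 long (y), 100 high (z), 0.11 to 0.23 kg; origin at its centre. Starts reclining on the stand: z up but leaning 35 degrees back, to the stand's -x; lower half of its back (-x) on a board, lower long edge on a ledge, upper 50 mm clear for fingers on both faces. Upright in the tray its centre is 58 mm above the counter.
- stand: Fixed wooden slanted display stand, base 120 x 130 mm, origin at the centre of its underside; its +x is the direction the carton faces, and the carton's centre starts 76 mm above this origin.
- rack: Fixed wooden rack, base 200 mm (y) by 120 mm (x, from -85 to +35), 8 mm thick; origin on the counter under the tray's centre. The tray is 44 mm (x) by 150 mm (y) inside, floor 8 mm up; above the floor an 8 mm lip in front (-x), 40 mm fence behind (+x), 10 mm cheeks at the ends. The carton stands with its length along the rack's y, either face forward.
- pocket (a point): Centre of the tray floor, 8 mm above the counter, midway between lip and fence.
- pivot (a point): On the vertical pivot axis of the steel retaining arm, at the height of the arm (58 mm), at (-52, +84) mm in the rack's x, y. The pivot body and its spring stand on the rack's front corner.
- post (a point): Mid-point of the free part of the upright round black post at the tip of the retaining arm: 14 mm diameter, 105 mm from the pivot axis, point 92 mm above the counter, post top at 110; below 64 mm lies the 10 mm thick steel arm. At rest the arm points roughly to the rack's -x; at the stop to its -y, the post then at (-52, -21) mm in the rack's x, y, in front of the carton.
- retainer (a joint): Angle of the retaining arm about the pivot, rad: 0 at rest, grows anticlockwise seen from above to the stop at 1.3. A spring drives it back to 0: it takes about 2 N at the post to start it and 5 N to keep it at the stop.
- mug: White ceramic mug, 76 mm diameter, 85 mm high, origin at the centre of its underside. Bystander.
- tumbler: Dark green tumbler, 66 mm diameter, 85 mm high, origin at the centre of its underside. Bystander.
- jar: Amber glass jar with a wooden cap, 68 mm diameter, 100 mm high, origin at the centre of its underside. Bystander.
Things that resemble listed ones, but are neither listed nor needed, are in the scene too. There is more than one size of the carton; the one meant has the size given above.

How it is judged:
By the outcome, as a careful person would: the job done as asked, in the order asked, and still so for the second after the job is handed in, while the arm keeps its last pose, push and grip.
It also fails if it takes over 58 s, if anything falls off the work surface, if the arm or the gripper's body presses on something with over 40 N, if the wrist force passes 120 N, or if a joint passes its speed limit or range.

### The arm

A 6-joint arm with a two-finger parallel gripper is mounted at the origin on the work surface. World frame = base frame: x ahead of the robot, y to its left, z up, the work surface at z = 0. Lengths are in m, angles in rad, forces in N, time in s.
With the tool pointing down it reaches from about 0.3 to 0.775 m from the base axis. Payload 14.6 kg.
Tool frame: the origin (TCP) lies on the mounting face of the last link; the fingertips stand 199 mm ahead of it and the grasp point (between the pads) lies 180 mm ahead of it; z points along the fingers, y is the direction in which the jaws open and shut (so a half turn about z gives the same grasp; the last joint's range is limited). The gripper opens to 94 mm and grips with 3 to 60 N. Pads are 16 mm wide; open, the fingers measure 119 mm over their backs; the gripper's body (75 mm by 177 mm) begins 78 mm behind the grasp point.
Start: joints at [-1.384, 0.3, 1.521, -0, 1.321, -0.067], TCP at [0.138, -0.532, 0.405] pointing down, gripper open.
Joint ranges: [-3.03, 3.03], [-0.79, 2.21], [0.23, 2.52], [-1.04, 4.18], [0, 3.07], [-2.55, 2.55]. Speed limits (rad/s): [2.22, 2.22, 2.57, 3.14, 3.14, 3.14].

### API

Orientations are given as [roll, pitch, yaw] about the fixed x, y, z axes, in that order (R = Rz(yaw) Ry(pitch) Rx(roll)).
In Python, from station import sensors, vision, job gives the robot as it stands. The module is installed in compiled form; this text tells all that it offers.
- The arm moves only by the tool arm_command, never from a script. Its argument "plan" is one flat list of numbers, 5 for each row, row after row: the closure, from -1 (fully open) to 1 (shut), so that 0 is half open, then the shift along the world's x, y, z scaled (see below), then the turn about the world's z scaled (see below). A call has 1 to 20 rows; each row is the pose to reach, as a shift and turn from the pose commanded when the call began; what a row does not reach only later rows make up. The controller multiplies each number of a shift by 400 mm and each number of a turn by 120 degrees. A row lasts 1/10 s, in which the tool goes at most 50 mm and 8.59 degrees, less where a joint would pass 70% of its speed; a pose out of reach is approached as far as the arm can. A call with a number of a shift or a turn outside -1 to 1 is refused whole. A call with a gripper value outside its range is refused whole. The fingers move at their own pace and stop on an object; "newtons" is the grip in N (left out, the last holds). Time passes only in rows, so rows that repeat a pose let the fingers close. It gives the time, the measured TCP pose, the force and the opening at its end, in the units of the state.
- sensors.get_obs(): the state, without advancing time (a new reading comes with each control period).
- vision.camera(name): name is "side" or "top"; returns the picture (384x512x3 uint8, blue, green, red); there is no depth.
- vision.camera_params(name): a dict with "intrinsics" (3x3 intrinsics, pixels), "k1" (the pictures are not rectified: a ray, as slopes to the right and down, at radius r is drawn at 1 + k1 r^2 times it, then the intrinsics apply), "rvec" (rotation vector, rad) and "tvec" (3), from world to camera coordinates, as OpenCV has them. Camera axes: x right, y down, z forward; pixel columns grow to the right and rows downward; lengths in m; the calibration is good to about 2 mm. A picture is of the moment at which its call begins. camera_params takes no time and is no camera call.
- job.hand_in(): hands the job in, once; it reports no verdict.
Trained networks look in the newest picture that a camera, given by its name, has taken for a name from the list of things; names that differ only in an ending like _2 or _b are one class to them, and where a whole thing is asked for, a point or a joint stands for the part that bears it (a point fixed in the world has none). Each returns a list of dicts, best first, with "confidence" (0 to 1); they miss things now and then, are a little off and sometimes report something else, mostly with a low value. They report only what shows in the picture. A call takes as long as a camera call. They do not tell look-alikes from the thing itself.
- vision.search_frame(name, camera): "at" ([row, column] in pixels, amid what is visible of it).
- vision.silhouettes(name, camera): "mask" (384x512 bool, what is visible of it) and "at" ([row, column] in pixels, amid what is visible of it).
- vision.pinpoint(name, camera): "at" ([row, column] in pixels: a listed point, or the origin of a listed thing).
The state is a dict: "time_s": time; "qpos": joint angles; "joint_vel": joint speeds; "tau": joint torques, N m; "ee_pos": TCP position; "eef_rot": TCP orientation; "force": force on the tool from outside, world axes, zero at the start; "moment": the same for the moment, N m; "grip_width": finger opening in m.
Only numpy, scipy, OpenCV 4.12 (cv2) and the standard library are available. Lean on these libraries where they do the work, as an engineer would, in place of code of your own. Each camera call takes 0.05 s, during which the arm holds its last target.

## Working session

There is one attempt and no reset: what is moved stays moved. The work goes in short steps, Python scripts to look and compute and a tool call to move; the robot and the scene stay as the last step left them, time stands still between calls to the robot, and variables do not carry over. Pictures are saved under pics/ and viewed, and the job is handed in when it is done.

Besides the shell and the picture viewer there is one more tool, called as name(argument=value, ...), one argument or row to a line, values as JSON. arm_command: Moves the arm, as the interface text tells. Its arguments: {"type":"object","properties":{"plan":{"type":"array"},"newtons":{"type":"number"}},"required":["plan"]}

```bash
mkdir -p pics; python3 - <<'E'
from station import sensors, vision, job
import cv2, numpy as np
print(sensors.get_obs())
for n in("side","top"):
    im=vision.camera(n); cv2.imwrite(f"pics/{n}0.png",im)
    print(n,vision.camera_params(n))
    for t in ["carton","stand","rack","pocket","pivot","post","mug","tumbler","jar"]:
        r=vision.pinpoint(t,n)
        print(t,[(np.round(d["at"]).tolist(),round(d["confidence"],2)) for d in r])
print(sensors.get_obs()["time_s"])
E
```

```text
{'time_s': 0.0, 'qpos': array([-1.38360973e+00,  3.00442217e-01,  1.52156836e+00, -3.62426318e-05,
        1.32067934e+00, -6.66052301e-02]), 'joint_vel': array([ 0.00070611, -0.00071534, -0.00072641,  0.00235766,  0.00046956,
        0.00196907]), 'tau': array([-3.38889868e-04, -5.31804729e+01, -3.52741456e+01,  7.06728618e-02,
        2.43513932e-02, -9.86362625e-05]), 'ee_pos': array([ 0.13807749, -0.5323508 ,  0.40410743]), 'eef_rot': array([-3.14049548e+00, -3.80027654e-05,  2.53800794e-01]), 'force': array([ 0.09776683, -0.12611804,  0.30839726]), 'moment': array([ 0.02347916, -0.11522302, -0.01891564]), 'grip_width': 0.09392135645029293}
side {'intrinsics': array([[360.2420405 ,   0.        , 249.56777074],
       [  0.        , 360.2420405 , 189.60587688],
       [  0.        ,   0.        ,   1.        ]]), 'k1': -0.10748024594522779, 'rvec': array([ 2.35761647e+00, -5.69651571e-02,  2.98343154e-04]), 'tvec': array([-0.60107747,  0.08081969,  1.03943722])}
carton [([186.0, 186.0], 0.94), ([202.0, 256.0], 0.89), ([150.0, 255.0], 0.62)]
stand [([166.0, 254.0], 0.72), ([146.0, 
[... 288 characters left out ...]
nsics': array([[397.97367195,   0.        , 257.91490263],
       [  0.        , 397.97367195, 189.05580252],
       [  0.        ,   0.        ,   1.        ]]), 'k1': -0.10193552087022752, 'rvec': array([ 2.15233419, -2.17066082,  0.16192734]), 'tvec': array([0.00141439, 0.61740169, 1.29546198])}
carton [([250.0, 224.0], 0.92), ([186.0, 250.0], 0.81), ([189.0, 201.0], 0.71), ([222.0, 294.0], 0.63)]
stand [([190.0, 200.0], 0.76)]
rack [([185.0, 315.0], 0.94)]
pocket [([186.0, 314.0], 0.67)]
pivot [([192.0, 290.0], 0.77)]
post [([223.0, 290.0], 0.61)]
mug [([149.0, 255.0], 0.75)]
tumbler [([184.0, 139.0], 0.55)]
jar [([182.0, 315.0], 0.59), ([192.0, 199.0], 0.54), ([221.0, 293.0], 0.45)]
1.0
```

View pics/side0.png

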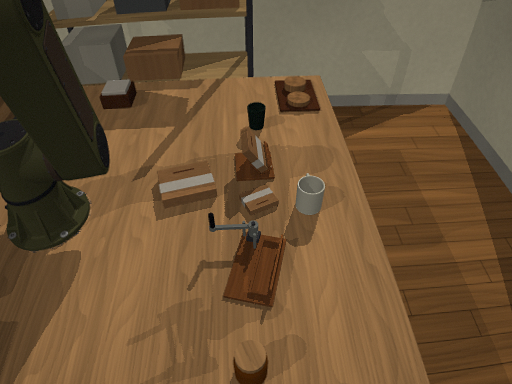

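View pics/top0.png

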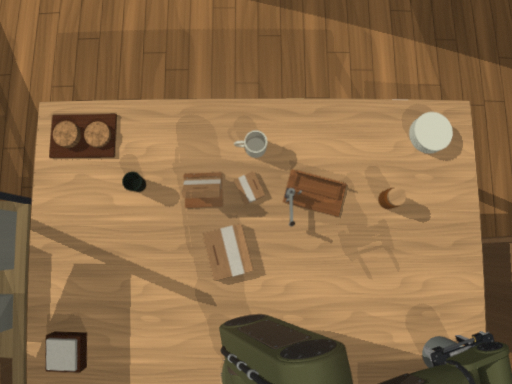

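The top picture shows the stand with its carton at about (189,201), and two loose look-alike cartons at (250,224) and (186,250). The rack is at (190,315) and its arm and post run down to (223,291). In the side picture the carton on the stand is at (152,257).

I'll triangulate these and check the fit with overlays.

```bash
cat > h.py <<'E'
import numpy as np, cv2
from scipy.optimize import least_squares
from station import sensors, vision, job
P={n:vision.camera_params(n) for n in("side","top")}
def proj(n,X):
    p=P[n]; d=np.array([p["k1"],0,0,0,0.])
    return cv2.projectPoints(np.asarray(X,float).reshape(-1,1,3),p["rvec"],p["tvec"],p["intrinsics"],d)[0].reshape(-1,2)
def ray(n,rc):
    p=P[n]; d=np.array([p["k1"],0,0,0,0.])
    u=cv2.undistortPoints(np.array([[[rc[1],rc[0]]]],float),p["intrinsics"],d)[0,0]
    R=cv2.Rodrigues(p["rvec"])[0]; return -R.T@p["tvec"], R.T@np.array([u[0],u[1],1])
def atz(n,rc,z):
    o,d=ray(n,rc); return o+d*(z-o[2])/d[2]
def tri(a,b):
    f=lambda X: np.r_[proj("side",X)[0]-[a[1],a[0]],proj("top",X)[0]-[b[1],b[0]]]
    s=least_squares(f,atz("top",b,.05)); return s.x,np.abs(s.fun).max()
def pose(x,y,yaw,L):
    c,s=np.cos(yaw),np.sin(yaw); L=np.asarray(L,float).reshape(-1,3)
    return L@np.array([[c,-s,0],[s,c,0],[0,0,1]]).T+[x,y,0]
def crop(im,r,c,h,w,k): return cv2.resize(im[r:r+h,c:c+w],None,fx=k,fy=k,interpolation=cv2.INTER_CUBIC)
E
python3 - <<'E'
from h import *
for n,a,b in [("carton",(150,255),(189,201)),("pivot",(226,252),(192,290)),("post",(218,210),(223,290)),("rack",(270,265),(185,315)),("pocket",(267,264),(186,314)),("stand",(166,254),(190,200))]:
    print(n,*[np.round(v,3) for v in tri(a,b)])
s=cv2.imread("pics/side0.png");t=cv2.imread("pics/top0.png")
cv2.imwrite("pics/c1.png",np.hstack([crop(s,110,195,95,95,4),crop(s,205,195,105,100,4)[:380,:400]]))
cv2.imwrite("pics/c2.png",crop(t,160,170,75,195,4))
E
```

```text
carton [0.622 0.184 0.068] 1.953
pivot [ 0.605 -0.11   0.056] 0.064
post [ 0.499 -0.105  0.089] 0.37
rack [ 0.634 -0.205 -0.006] 0.767
pocket [ 0.631 -0.2    0.   ] 0.375
stand [ 0.623  0.197 -0.009] 0.35
```

View pics/c1.png

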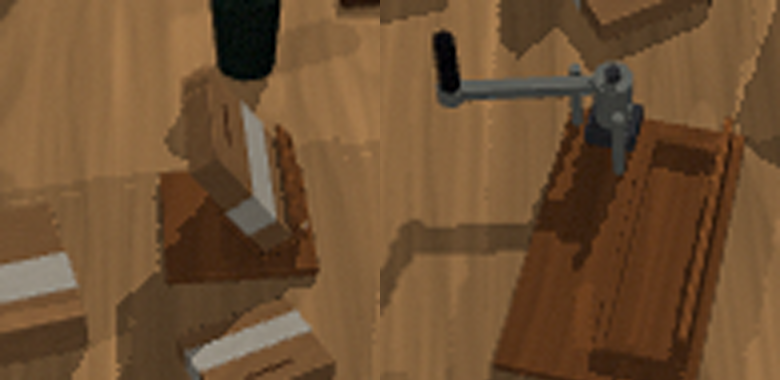

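View pics/c2.png

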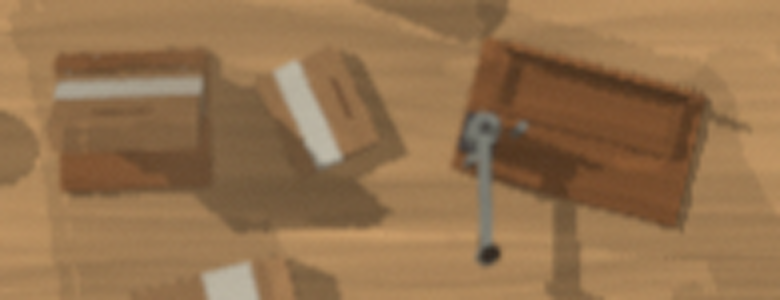

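```bash
cat >> h.py <<'E'
def box(lo,hi): 
    return np.array([[ [lo,hi][i][0],[lo,hi][j][1],[lo,hi][k][2]] for i in(0,1) for j in(0,1) for k in(0,1)],float)
EDG=[(a,b) for a in range(8) for b in range(a) if bin(a^b).count("1")==1]
def cart_local(a=np.radians(35),xc=0,zc=.076):
    B=box((-.013,-.06,-.05),(.013,.06,.05)); n=np.array([np.cos(a),0,np.sin(a)]);u=np.array([-np.sin(a),0,np.cos(a)])
    return np.c_[B[:,0]*n[0]+B[:,2]*u[0]+xc, B[:,1], B[:,0]*n[2]+B[:,2]*u[2]+zc]
def draw(im,n,X,col,r0,c0,k):
    p=(proj(n,X)-[c0,r0]+.5)*k
    for a,b in EDG: cv2.line(im,tuple(int(v) for v in p[a]),tuple(int(v) for v in p[b]),col,1)
E
cat > ov.py <<'E'
from h import *
import sys
def ov(S,R,name,xc=0,sn="pics/side0.png",tn="pics/top0.png"):
    s=cv2.imread(sn);t=cv2.imread(tn)
    out=[]
    for n,im,r,c,h,w in(("side",s,115,215,75,70),("top",t,160,170,60,70),("side",s,200,195,110,100),("top",t,160,270,75,90)):
        k=4;I=crop(im,r,c,h,w,k)
        draw(I,n,pose(*S,box((-.06,-.065,0),(.06,.065,.008))),(255,0,0),r,c,k)
        draw(I,n,pose(*S,cart_local(xc=xc)),(0,255,255),r,c,k)
        draw(I,n,pose(*R,box((-.085,-.1,0),(.035,.1,.008))),(255,0,0),r,c,k)
        draw(I,n,pose(*R,box((-.022,-.075,.008),(.022,.075,.008))),(0,255,0),r,c,k)
        draw(I,n,pose(*R,box((.022,-.075,.008),(.022,.075,.048))),(0,255,0),r,c,k)
        for L in((-.052,.084,.058),(-.153,.056,.092)):
            q=(proj(n,pose(*R,L))[0]-[c,r]+.5)*k; cv2.circle(I,tuple(int(v) for v in q),4,(0,0,255),1)
        out.append(I)
    H=lambda a,b: np.hstack([cv2.copyMakeBorder(x,0,max(a.shape[0],b.shape[0])-x.shape[0],0,0,0) for x in(a,b)])
    cv2.imwrite(name+"a.png",H(out[0],out[1]));cv2.imwrite(name+"b.png",H(out[2],out[3]))
E
python3 - <<'E'
from h import *; from ov import ov
# rack outline corners at z=.008 from top crop (px/4 + offset): 
C=[(160+42/4,170+487/4,(.035,.1)),(160+95/4,170+708/4,(.035,-.1)),(160+228/4,170+682/4,(-.085,-.1)),(160+165/4,170+456/4,(-.085,.1))]
for r,c,l in C: print(np.round(atz("top",(r,c),.008),3))
for r,c in((160+190/4,170+65/4),(160+190/4,170+212/4),):print("stand",np.round(atz("top",(r,c),.005),3))
for r,c in((110+175/4,195+160/4),(110+283/4,195+167/4),(110+270/4,195+318/4)):print("stand s",np.round(atz("side",(r,c),.005),3))
piv=np.array([.605,-.110]);pk=np.array([.631,-.20])
f=lambda q: np.r_[(pose(*q,(-.052,.084,.058))[0,:2]-[.605,-.11]),(pose(*q,(-.153,.056,.092))[0,:2]-[.499,-.105]),(pose(*q,(0,0,0))[0,:2]-[.631,-.2])*.7]+0
R=least_squares(f,[.63,-.2,-.2]);print(R.x,R.fun)
f2=lambda q:np.concatenate([proj("top",pose(*q,(l[0],l[1],.008)))[0]-[c,r] for r,c,l in C])
R2=least_squares(f2,R.x);print(R2.x,R2.fun)
ov((.623,.197,np.pi),R2.x,"pics/o1")
E
```

```text
[ 0.686 -0.122  0.008]
[ 0.638 -0.315  0.008]
[ 0.523 -0.287  0.008]
[ 0.579 -0.094  0.008]
stand [0.56  0.242 0.005]
stand [0.559 0.116 0.005]
stand s [0.563 0.248 0.005]
stand s [0.566 0.115 0.005]
stand s [0.686 0.123 0.005]
[ 0.63033695 -0.20314102 -0.29029918] [-0.00044321  0.0022287   0.00076811 -0.0006896  -0.00046414 -0.00219871]
[ 0.63059841 -0.2109415  -0.25917695] [ 0.19261836 -1.20252203  0.57780092 -0.21155791 -0.46947465 -0.01454413
 -0.28556818  1.3907908 ]
```

View pics/o1a.png

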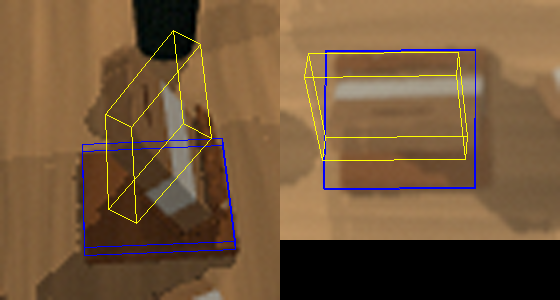

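View pics/o1b.png

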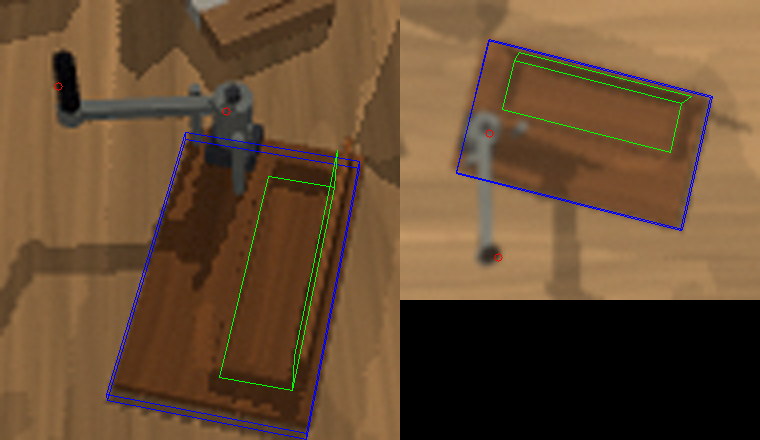

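```bash
python3 - <<'E'
from h import *; from ov import ov
ov((.622,.18,0),(.6315,-.209,-.262),"pics/o2")
E
```

```text
(no output)
```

View pics/o2a.png

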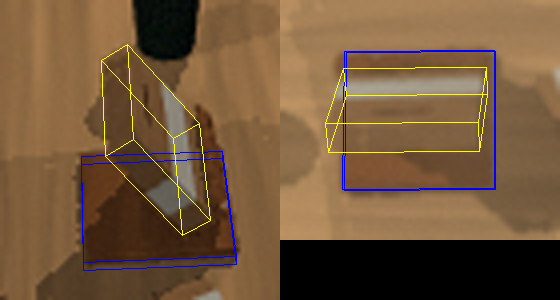

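View pics/o2b.png

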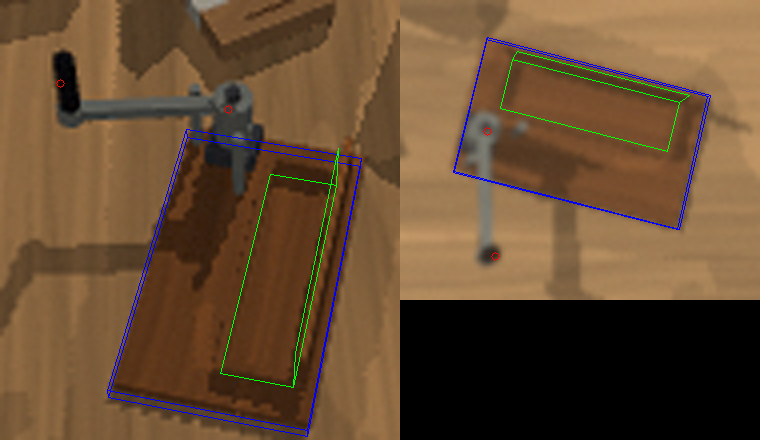

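```bash
python3 - <<'E'
from h import *; from ov import ov
M={}
for n in("side","top"):
    vision.camera(n)
    for t in("carton","stand","rack"):
        for i,d in enumerate(vision.silhouettes(t,n)):
            m=d["mask"]; rr,cc=np.nonzero(m)
            print(n,t,i,np.round(d["at"]),round(d["confidence"],2),m.sum(),rr.min(),rr.max(),cc.min(),cc.max())
            M[f"{n}_{t}_{i}"]=m
np.savez("m.npz",**M)
E
```

```text
side carton 0 [150. 255.] 0.74 754 127 171 240 267
side carton 1 [201. 255.] 0.7 796 184 214 239 278
side carton 2 [183. 184.] 0.59 2046 162 207 158 217
side stand 0 [169. 245.] 0.93 732 142 180 235 273
side stand 1 [149. 256.] 0.33 712 127 170 240 266
side rack 0 [266. 255.] 0.9 3687 214 306 208 284
top carton 0 [190. 199.] 0.97 776 177 198 182 220
top carton 1 [252. 226.] 0.93 1893 225 279 203 250
top carton 2 [190. 249.] 0.62 629 172 203 233 263
top stand 0 [200. 204.] 0.78 504 173 207 184 221
top rack 0 [192. 310.] 0.79 2197 169 225 283 346
```

```bash
python3 - <<'E'
from h import *; from ov import ov
from scipy.optimize import minimize
M=np.load("m.npz")
def hull(n,X,k=4):
    m=np.zeros((384*k,512*k),np.uint8); h=cv2.convexHull(((proj(n,X)+.5)*k).astype(np.float32).reshape(-1,1,2))
    cv2.fillConvexPoly(m,np.round(h).astype(np.int32),1); return m[100*k:330*k,150*k:400*k]>0
T={n:cv2.resize(M[f"{n}_{t}_0"].astype(np.float32),None,fx=4,fy=4,interpolation=cv2.INTER_LINEAR)[400:1320,600:1600]>.5 for n,t in(("side","carton"),("top","carton"))}
def cost(q,which=("side","top"),):
    c=0
    for n in which:
        h=hull(n,pose(q[0],q[1],q[2],cart_local(zc=q[3]))); c+=1-(h&T[n]).sum()/(h|T[n]).sum()
    return c
for w in(("side","top"),("side",),("top",)):
    for fz in (True,False):
        f=lambda q:cost([q[0],q[1],q[2],.076 if fz else q[3]],w)
        r=minimize(f,[.635,.18,0.,.076],method="Nelder-Mead",options=dict(initial_simplex=np.array([[.635,.18,0,.076],[.645,.18,0,.076],[.635,.19,0,.076],[.635,.18,.06,.076],[.635,.18,0,.085]]),xatol=1e-4,fatol=1e-4,maxiter=400))
        print(w,fz,np.round(r.x,4),r.fun)
        if w==("side","top") and fz: q=r.x
print(q)
ov((q[0],q[1],q[2]),(.6315,-.209,-.262),"pics/o3")
E
```

```text
('side', 'top') True [0.6216 0.1826 0.0155 0.0857] 0.13059897857028524
('side', 'top') False [0.6216 0.1817 0.0371 0.0792] 0.11419122452931585
('side',) True [0.6226 0.1852 0.0216 0.0857] 0.04804398055931802
('side',) False [0.6227 0.1831 0.032  0.0765] 0.04537841933168518
('top',) True [0.6208 0.1819 0.06   0.084 ] 0.048336035827349244
('top',) False [0.6205 0.1814 0.0575 0.0789] 0.048336035827349244
[0.62163554 0.18260532 0.01545178 0.08570923]
```

View pics/o3a.png

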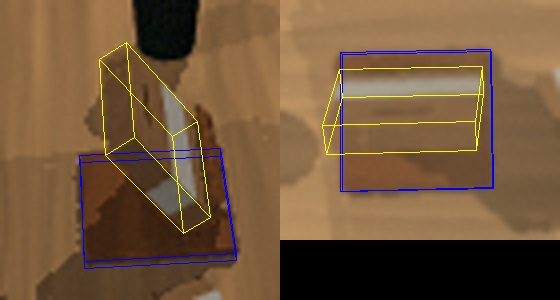

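```bash
python3 - <<'E'
from h import *
s=cv2.imread("pics/side0.png");t=cv2.imread("pics/top0.png")
M=np.load("m.npz")
I=crop(s,115,225,75,60,6);J=crop(t,165,175,50,60,6)
for im,n,r,c in((I,"side",115,225),(J,"top",165,175)):
    m=cv2.resize(M[n+"_carton_0"][r:,c:].astype(np.uint8),None,fx=6,fy=6,interpolation=0)[:im.shape[0],:im.shape[1]]
    cs,_=cv2.findContours(np.ascontiguousarray(m),0,2); cv2.drawContours(im,cs,-1,(0,0,255),1)
cv2.imwrite("pics/z1.png",np.hstack([I,cv2.copyMakeBorder(J,0,150,0,0,0)]))
E
```

```text
(no output)
```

View pics/z1.png

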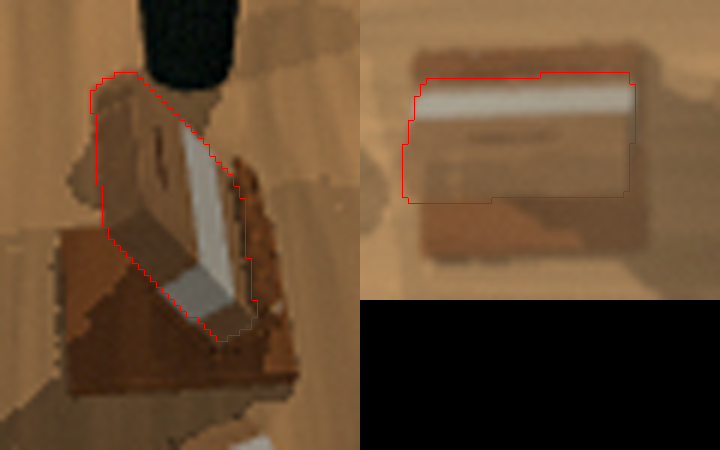

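arm_command(
  plan=[-1,0.6,1,0,0.643,-1,0.6,1,0,0.643,-1,0.6,1,0,0.643,-1,0.6,1,0,0.643,-1,0.6,1,0,0.643,-1,0.6,1,0,0.643,-1,0.6,1,0,0.643,-1,0.6,1,0,0.643,-1,0.6,1,0,0.643,-1,0.6,1,0,0.643,-1,0.6,1,0,0.643,-1,0.6,1,0,0.643],
  newtons=10,
)

```text
time_s: 2.6
ee_pos: [0.3779, -0.1326, 0.4046]
eef_rot: [-3.141, 0.0, 1.601]
force: [-0.6, -0.3, -0.8]
grip_width: 0.0937
```

arm_command(
  plan=[-1,0.576,0.789,0,0,-1,0.576,0.789,0,0,-1,0.576,0.789,0,0,-1,0.576,0.789,0,0,-1,0.576,0.789,0,0,-1,0.576,0.789,0,0,-1,0.576,0.789,0,0,-1,0.576,0.789,0,0,-1,0.576,0.789,0,0,-1,0.576,0.789,0,0,-1,0.576,0.789,-0.1,0,-1,0.576,0.789,-0.2,0,-1,0.576,0.789,-0.2,0],
)

```text
time_s: 3.9
ee_pos: [0.6077, 0.1809, 0.3201]
eef_rot: [-3.134, 0.002, 1.598]
force: [0.3, -0.8, -0.5]
grip_width: 0.094
```

```bash
python3 - <<'E'
from h import *
print(sensors.get_obs()["ee_pos"],sensors.get_obs()["qpos"])
s=vision.camera("side");t=vision.camera("top")
cv2.imwrite("pics/z2.png",np.hstack([crop(s,80,200,110,100,4),crop(t,140,160,110,90,4)]))
E
```

```text
[0.6076658  0.18090758 0.32010757] [ 2.31614864e-01  5.61233751e-01  1.35199651e+00 -1.87049904e-04
  1.23663154e+00  2.04362494e-01]
```

View pics/z2.png

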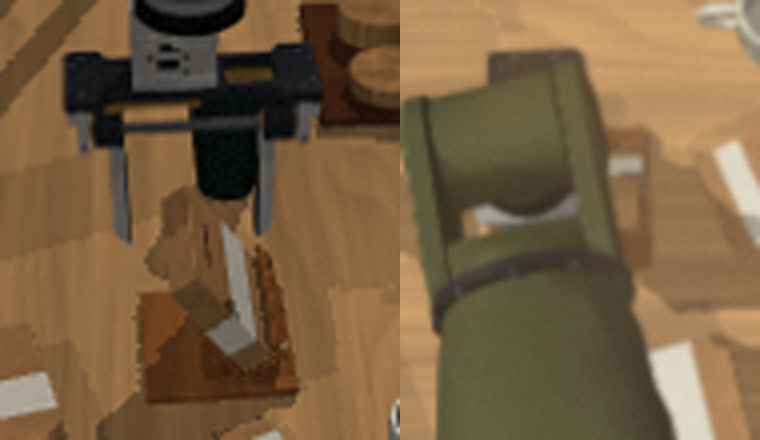

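arm_command(
  plan=[-1,0,0,-0.06,0,-1,0,0,-0.11,0,-1,0,0,-0.11,0,-0.05,0,0,-0.11,0,-0.05,0,0,-0.11,0,-0.05,0,0,-0.11,0,-0.05,0,0,-0.11,0,-0.05,0,0,-0.11,0],
)

```text
time_s: 4.8
ee_pos: [0.6085, 0.1833, 0.2811]
eef_rot: [3.141, -0.0, 1.601]
force: [-0.6, -0.2, 0.3]
grip_width: 0.0572
```

```bash
python3 - <<'E'
from h import *
print(sensors.get_obs()["force"])
s=vision.camera("side")
cv2.imwrite("pics/z3.png",crop(s,80,200,110,100,5))
E
```

```text
[-0.56771331 -0.19448447  0.33788986]
```

View pics/z3.png

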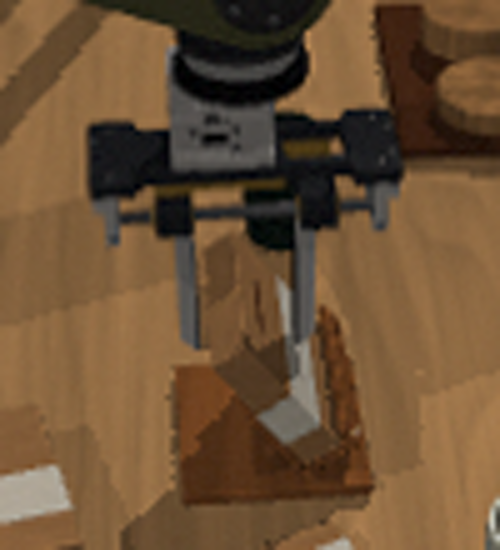

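arm_command(
  plan=[0.1,0,0,0,0,0.2,0.01,0,0.005,0,0.3,0.02,0,0.015,0,0.5,0.03,0,0.025,0,1,0.04,0,0.035,0,1,0.05,0,0.045,0,1,0.05,0,0.05,0,1,0.05,0,0.05,0,1,0.05,0,0.05,0],
)

```text
time_s: 5.75
ee_pos: [0.6286, 0.1832, 0.3009]
eef_rot: [3.141, -0.0, 1.6]
force: [2.5, 0.7, 2.7]
grip_width: 0.0335
```

```bash
python3 - <<'E'
from h import *
print(sensors.get_obs()["force"])
s=vision.camera("side")
cv2.imwrite("pics/z4.png",crop(s,80,200,110,100,5))
E
```

```text
[2.51825954 0.73884541 2.7398717 ]
```

View pics/z4.png

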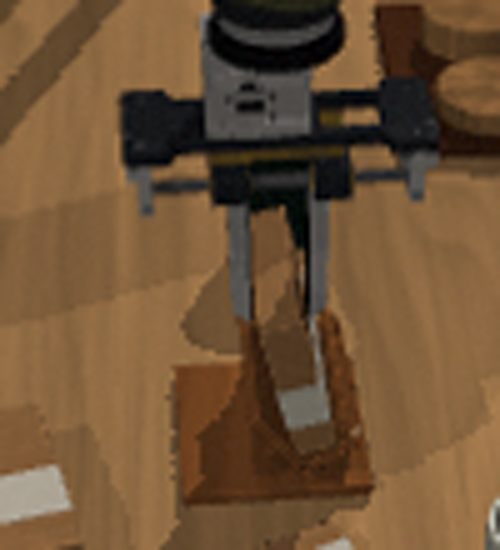

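arm_command(
  plan=[1,0.01,0,0.01,0,1,0.01,0,0.02,0,1,0.01,0,0.04,0,1,0.01,0,0.06,0,1,0.01,0,0.1,0,1,0.01,0,0.15,0,1,0.01,0,0.2,0,1,0.01,0,0.2,0],
  newtons=20,
)

```text
time_s: 6.6
ee_pos: [0.6323, 0.1833, 0.3839]
eef_rot: [3.138, -0.001, 1.601]
force: [0.2, 0.4, -0.7]
grip_width: 0.0256
```

```bash
python3 - <<'E'
from h import *
o=sensors.get_obs();print(o["force"],o["moment"],o["ee_pos"])
s=vision.camera("side")
cv2.imwrite("pics/z5.png",crop(s,60,200,130,100,5)[:600])
E
```

```text
[ 0.18704677  0.4264767  -0.72536489] [-0.0030261  -0.02423882  0.02092274] [0.63232539 0.18331283 0.3838697 ]
```

View pics/z5.png

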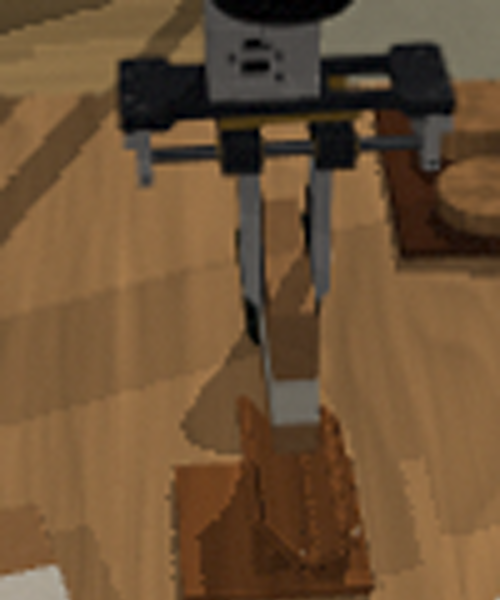

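arm_command(
  plan=[1,0,0,0.06,0,1,0,-0.1,0.1,0,1,0,-0.98,0.1,-0.139,1,0,-0.98,0.1,-0.139,1,0,-0.98,0.1,-0.139,1,0,-0.98,0.1,-0.139,1,0,-0.98,0.1,-0.139,1,0,-0.98,0.1,-0.139,1,0,-0.98,0.1,-0.139,1,0,-0.98,0.1,-0.139,1,0,-0.98,0.1,-0.139,1,0,-0.98,0.1,-0.139,1,0,-0.98,0.1,-0.139],
)

```text
time_s: 7.95
ee_pos: [0.6327, -0.2074, 0.4204]
eef_rot: [-3.141, -0.0, 1.311]
force: [0.1, 0.1, -1.5]
grip_width: 0.0257
```

```bash
python3 - <<'E'
from h import *
o=sensors.get_obs();print(o["force"],o["ee_pos"],o["eef_rot"],o["qpos"])
M={}
for n in("side","top"):
    im=vision.camera(n); cv2.imwrite(f"pics/{n}6.png",im)
    for i,d in enumerate(vision.silhouettes("carton",n)):
        m=d["mask"];rr,cc=np.nonzero(m);print(n,np.round(d["at"]),round(d["confidence"],2),m.sum(),rr.min(),rr.max(),cc.min(),cc.max());M[f"{n}{i}"]=m
np.savez("m6.npz",**M)
s=cv2.imread("pics/side6.png");t=cv2.imread("pics/top6.png")
cv2.imwrite("pics/z6.png",np.hstack([crop(s,140,190,170,120,3),crop(t,120,240,170,120,3)]))
E
```

```text
[ 0.1123903   0.11484787 -1.46715865] [ 0.63272981 -0.20735162  0.4203814 ] [-3.14102584e+00 -2.05242121e-04  1.31111118e+00] [-3.71691731e-01  5.57626950e-01  1.12213463e+00  1.41431539e-04
  1.46241728e+00 -1.12021978e-01]
side [220. 266.] 0.98 1024 184 254 255 275
side [204. 246.] 0.79 256 185 213 239 264
side [183. 183.] 0.66 1959 161 207 158 216
top [187. 251.] 0.9 629 173 204 233 263
top [249. 223.] 0.9 2016 224 280 203 251
top [175. 310.] 0.73 143 166 180 307 319
```

View pics/z6.png

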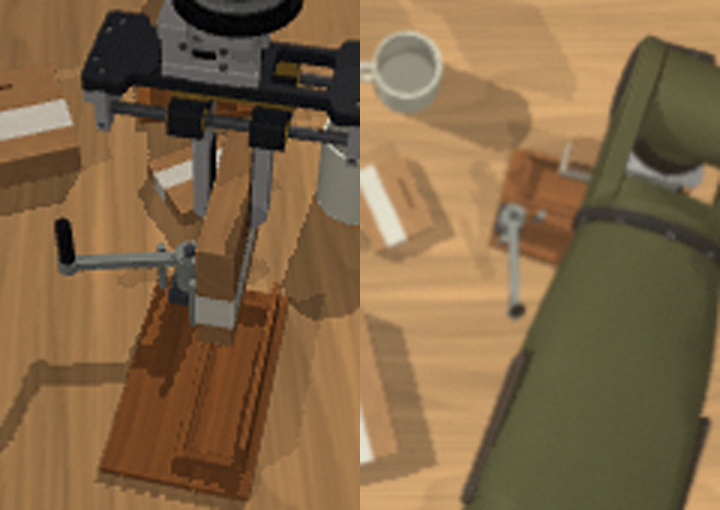

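```bash
python3 - <<'E'
from h import *
from scipy.optimize import minimize
m=np.load("m6.npz")["side0"]; k=4
T=cv2.resize(m.astype(np.float32),None,fx=k,fy=k)>.5
B=box((-.013,-.06,-.05),(.013,.06,.05))
def X(q):
    s,z,a,dx=q; n=np.array([np.cos(a),0,np.sin(a)]);u=np.array([-np.sin(a),0,np.cos(a)])
    L=np.c_[B[:,0]*n[0]+B[:,2]*u[0]+dx,B[:,1]+s,B[:,0]*n[2]+B[:,2]*u[2]+z]; return pose(.6327,-.2074,1.311-np.pi/2,L)
def f(q):
    h=np.zeros(T.shape,np.uint8);cv2.fillConvexPoly(h,np.round(cv2.convexHull(((proj("side",X(q))+.5)*k).astype(np.float32))).astype(np.int32),1);h=h>0
    r=slice(218*k,None); return 1-(h[r]&T[r]).sum()/(h[r]|T[r]).sum()
for free in(0,1):
    g=lambda q:f([q[0],q[1],q[2]*free,q[3]*free])
    s0=np.array([[0,.21,0,0],[.01,.21,0,0],[0,.22,0,0],[0,.21,.06,0],[0,.21,0,.005]])
    r=minimize(g,s0[0],method="Nelder-Mead",options=dict(initial_simplex=s0,xatol=1e-4,fatol=1e-5,maxiter=500));print(np.round(r.x,4),r.fun)
    q=r.x*([1,1,free,free])
    I=crop(cv2.imread("pics/side6.png"),170,220,100,80,5);draw(I,"side",X(q),(0,255,255),170,220,5);cv2.imwrite(f"pics/z7{free}.png",I)
E
```

```text
[-0.0027  0.2074  0.0154  0.0032] 0.036623402756816636
[-0.0078  0.215  -0.0094  0.0011] 0.03092470944921677
```

View pics/z70.png

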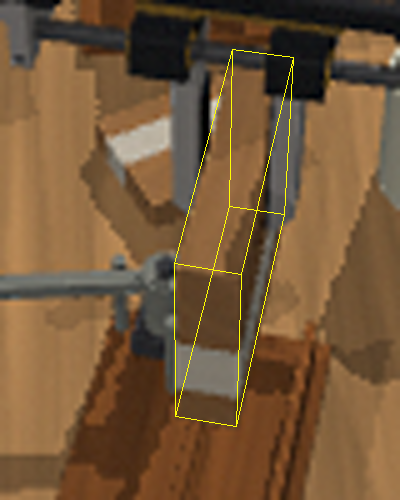

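```bash
python3 - <<'E'
from h import *
R=(.6315,-.209,-.262)
s=cv2.imread("pics/side0.png");t=cv2.imread("pics/top0.png")
out=[]
for n,im,r,c,h,w in(("side",s,228,215,82,75),("top",t,165,280,55,70)):
    k=6;I=crop(im,r,c,h,w,k);J=I.copy()
    for lo,hi in(((-.085,-.1,0),(.035,.1,.008)),((-.022,-.075,.008),(.022,.075,.008)),((.022,-.075,.048),(.035,.075,.048)),((-.022,-.075,.008),(-.022,.075,.016))): draw(J,n,pose(*R,box(lo,hi)),(0,255,255),r,c,k)
    out.append((I,J))
cv2.imwrite("pics/r1.png",out[0][1]);cv2.imwrite("pics/r1n.png",out[0][0]);cv2.imwrite("pics/r2.png",np.vstack(out[1])[:660])
E
```

```text
(no output)
```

View pics/r1.png

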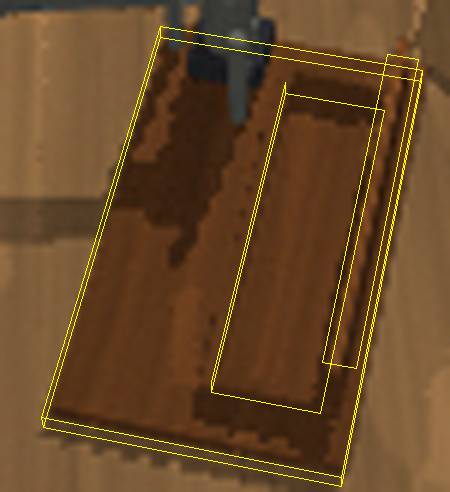

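View pics/r1n.png

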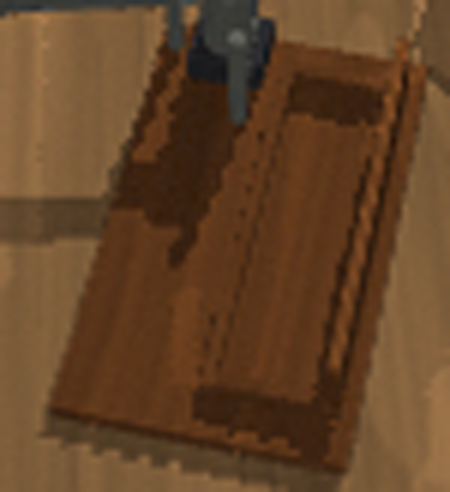

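View pics/r2.png

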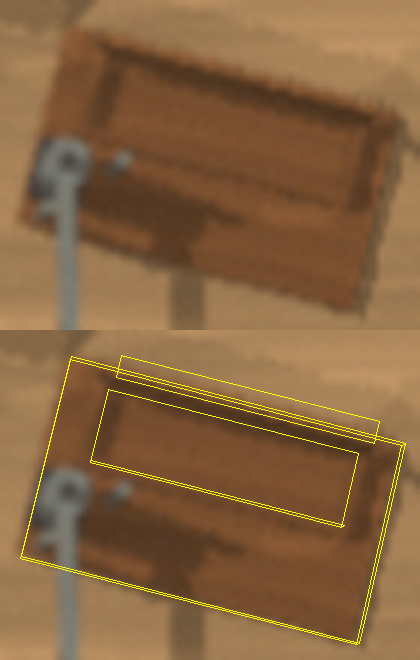

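arm_command(
  plan=[1,-0.003,0.005,-0.1,0,1,-0.003,0.005,-0.2,0,1,-0.003,0.005,-0.28,0,1,-0.003,0.005,-0.33,0,1,-0.003,0.005,-0.35,0,1,-0.003,0.005,-0.35,0,1,-0.003,0.005,-0.35,0],
)

```text
time_s: 8.85
ee_pos: [0.6316, -0.2067, 0.2821]
eef_rot: [3.14, 0.0, 1.31]
force: [1.2, 0.5, -1.7]
grip_width: 0.0256
```

```bash
python3 - <<'E'
from h import *
o=sensors.get_obs();print(o["force"],o["ee_pos"])
s=vision.camera("side");t=vision.camera("top")
cv2.imwrite("pics/z8.png",np.hstack([crop(s,190,210,120,90,5),crop(t,150,270,80,80,5)[:,:].copy() if 0 else cv2.copyMakeBorder(crop(t,150,270,80,70,5),0,200,0,0,0)]))
E
```

```text
[ 1.18316816  0.53048068 -1.68653647] [ 0.63157046 -0.20674248  0.28208955]
```

View pics/z8.png

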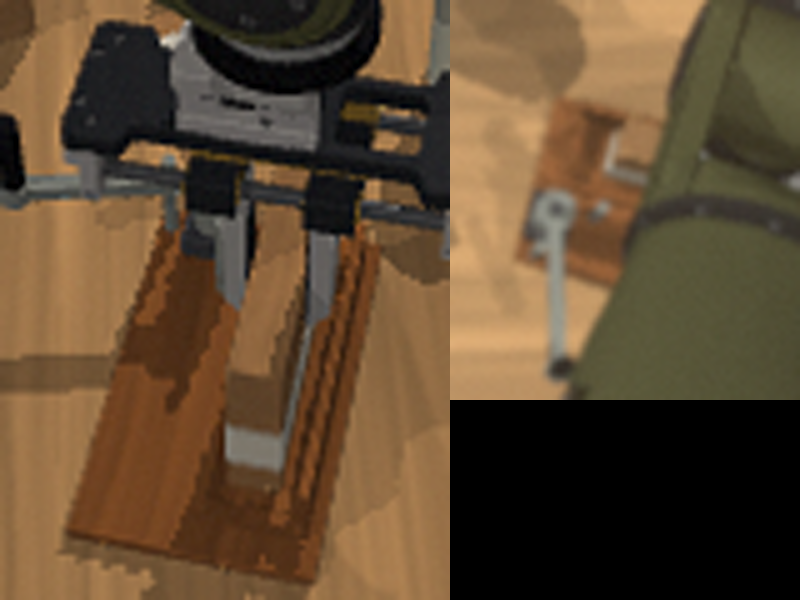

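arm_command(
  plan=[1,0,0,-0.007,0,1,0,0,-0.014,0,1,0,0,-0.02,0,1,0,0,-0.02,0],
)

```text
time_s: 9.35
ee_pos: [0.6315, -0.2066, 0.2749]
eef_rot: [3.139, -0.0, 1.31]
force: [-5.4, 3.6, 15.7]
grip_width: 0.0258
```

```bash
python3 - <<'E'
from h import *
o=sensors.get_obs();print(o["force"],o["moment"],o["ee_pos"])
s=vision.camera("side");cv2.imwrite("pics/side9.png",s)
r=vision.silhouettes("carton","side")
for d in r: print(np.round(d["at"]),d["confidence"],d["mask"].sum())
m=min(r,key=lambda d:np.hypot(d["at"][0]-255,d["at"][1]-262))["mask"];np.save("m9.npy",m)
I=crop(s,215,225,100,75,6);J=I.copy()
# model: carton seated centred
draw(J,"side",pose(.6315,-.2066,1.31-np.pi/2,box((-.013,-.063,.008),(.013,.057,.108))),(0,255,255),215,225,6)
draw(J,"side",pose(.6315,-.206,-.262,box((-.022,-.075,.008),(.022,.075,.008))),(0,255,0),215,225,6)
draw(J,"side",pose(.6315,-.206,-.262,box((-.085,-.1,.008),(.035,.1,.008))),(255,0,0),215,225,6)
cv2.imwrite("pics/z9.png",np.hstack([I[:,:400],J[:,:400]]))
E
```

```text
[-5.43404743  3.55075387 15.68759898] [ 0.70404044  1.24463535 -0.01307062] [ 0.63149958 -0.20659877  0.27494229]
[262. 267.] 0.59 738
[183. 182.] 0.56 1876
```

View pics/z9.png

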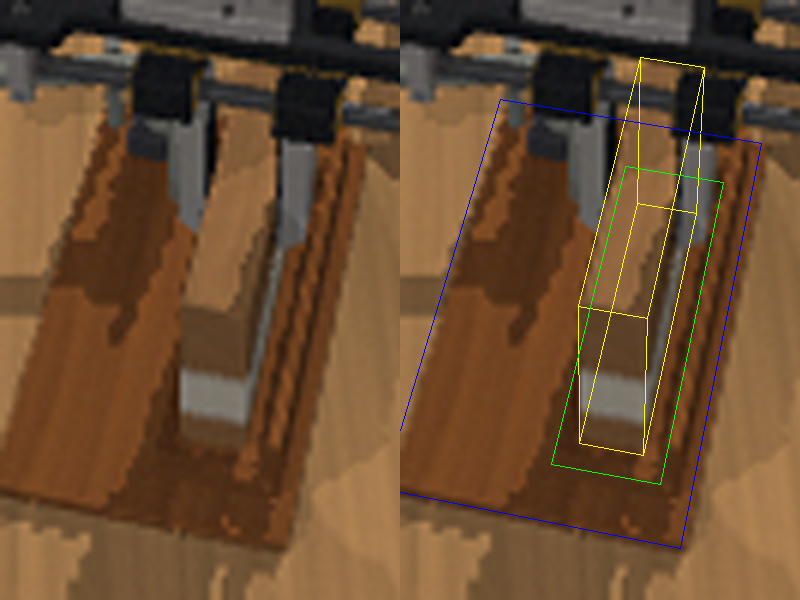

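arm_command(
  plan=[1,0,0,0.004,0,1,0,0,0.005,0,0.3,0,0,0.005,0,0.1,0,0,0.005,0,-0.2,0,0,0.005,0,-0.2,0,0,0.005,0,-0.2,0,0,0.005,0,-0.2,0,0,0.005,0,-0.2,0,0,0.005,0],
)

```text
time_s: 10.35
ee_pos: [0.6313, -0.2067, 0.2746]
eef_rot: [3.142, -0.0, 1.309]
force: [0.3, -0.3, -0.2]
grip_width: 0.0565
```

```bash
python3 - <<'E'
from h import *
o=sensors.get_obs();print(o["force"],o["ee_pos"])
s=vision.camera("side");cv2.imwrite("pics/z10.png",crop(s,215,225,100,75,6))
E
```

```text
[ 0.31883793 -0.33311361 -0.15044384] [ 0.63130755 -0.20673183  0.2746215 ]
```

View pics/z10.png

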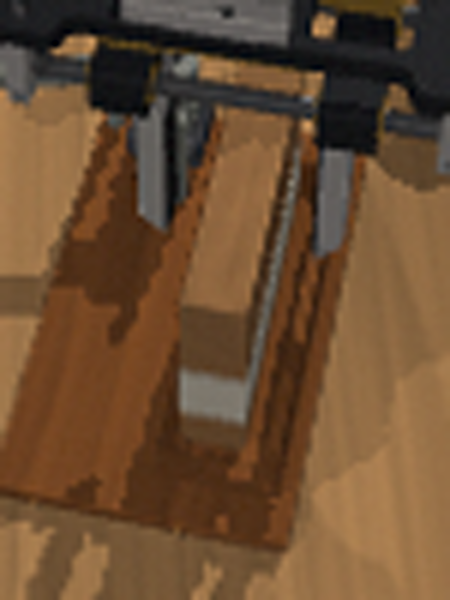

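arm_command(
  plan=[-0.2,0,0,0.05,0,-0.2,0,0,0.15,0,-0.2,0,0,0.3,0,-0.2,0,0,0.33,0,-1,-0.35,0.26,0.33,-0.2,-1,-0.35,0.26,0.33,-0.4,-1,-0.35,0.26,0.33,-0.625,-1,-0.35,0.26,0.33,-0.625,-1,-0.35,0.26,0.33,-0.625,-1,-0.35,0.26,0.33,-0.625,-1,-0.35,0.26,0.33,-0.625,-1,-0.35,0.26,0.33,-0.625,-1,-0.35,0.26,0.33,-0.625,-1,-0.35,0.26,0.33,-0.625],
)

```text
time_s: 11.8
ee_pos: [0.4912, -0.1028, 0.4068]
eef_rot: [3.142, -0.0, -0.001]
force: [0.2, -0.7, 0.2]
grip_width: 0.0938
```

```bash
python3 - <<'E'
from h import *
o=sensors.get_obs();print(o["force"],o["ee_pos"],o["eef_rot"],o["qpos"])
s=vision.camera("side");t=vision.camera("top");cv2.imwrite("pics/side11.png",s);cv2.imwrite("pics/top11.png",t)
for n in("side","top"):
    for q in("post","pivot","pocket","rack"):
        print(n,q,[(np.round(d["at"],1).tolist(),round(d["confidence"],2)) for d in vision.pinpoint(q,n)])
cv2.imwrite("pics/z11.png",np.hstack([crop(s,180,190,130,100,4),crop(t,150,270,130,90,4)]))
E
```

```text
[ 0.18346703 -0.65307872  0.21647919] [ 0.49124238 -0.10279154  0.40678291] [ 3.14152939e+00 -2.65615856e-04 -1.38361923e-03] [-2.79264017e-01  1.90725806e-01  1.65175879e+00  1.24822044e-05
  1.29883528e+00  1.29291259e+00]
side post [([218.4, 208.0], 0.91)]
side pivot [([225.6, 251.9], 0.61)]
side pocket [([267.5, 265.9], 0.82)]
side rack [([270.4, 268.6], 0.69)]
top post []
top pivot [([191.4, 291.4], 0.81)]
top pocket [([184.0, 317.3], 0.66)]
top rack [([182.2, 315.1], 0.81)]
```

View pics/z11.png

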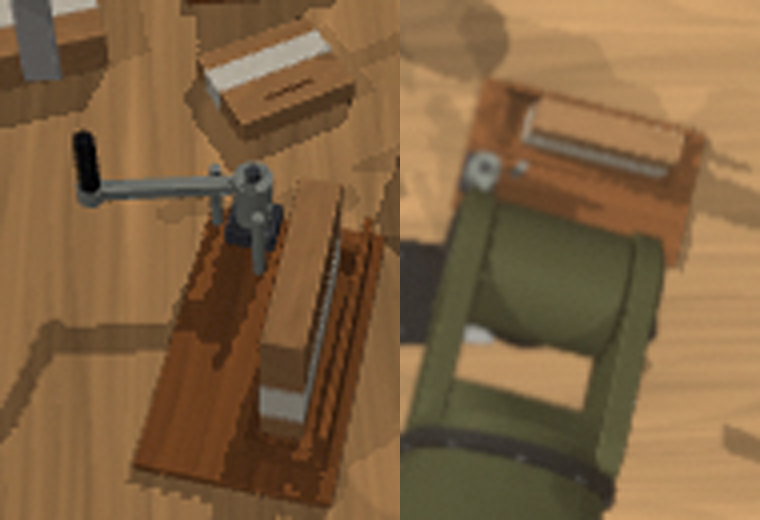

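```bash
python3 - <<'E'
from h import *
for a in((218.4,208),(218,210),(220,211.9)): print(np.round(atz("side",a,.092),4))
print(np.round(atz("top",(223,290),.092),4),np.round(atz("top",(223.2,292),.11),4))
print(np.round(atz("side",(225.6,251.9),.058),4),np.round(atz("top",(191.4,291.4),.058),4),np.round(atz("side",(267.5,265.9),.008),4),np.round(atz("top",(184,317.3),.008),4))
for th in(-.262,-.29):
  R=(.6315,-.206,th);print(th,pose(*R,(-.052,.084,.058)))
# post top/bottom in crops for model post positions
for y in(-.105,-.111):
  for x in(.498,.502): print(x,y,np.round(proj("side",[[x,y,.11],[x,y,.064]]),1).tolist(),np.round(proj("top",[[x,y,.11],[x,y,.064]]),1).tolist())
E
```

```text
[ 0.4939 -0.1088  0.092 ]
[ 0.4989 -0.1077  0.092 ]
[ 0.5039 -0.1146  0.092 ]
[ 0.5003 -0.1045  0.092 ] [ 0.4988 -0.1091  0.11  ]
[ 0.6041 -0.1103  0.058 ] [ 0.6064 -0.1146  0.058 ] [ 0.6343 -0.2068  0.008 ] [ 0.6379 -0.2103  0.008 ]
-0.262 [[ 0.60303163 -0.11139793  0.058     ]]
-0.29 [[ 0.60569131 -0.110638    0.058     ]]
0.498 -0.105 [[209.0, 212.5], [210.7, 224.2]] [[290.7, 223.5], [289.3, 224.1]]
0.502 -0.105 [[210.6, 212.4], [212.3, 224.2]] [[290.7, 222.2], [289.3, 222.9]]
0.498 -0.111 [[208.9, 214.3], [210.7, 226.0]] [[292.6, 223.4], [291.2, 224.1]]
0.502 -0.111 [[210.5, 214.2], [212.2, 226.0]] [[292.6, 222.2], [291.1, 222.9]]
```

arm_command(
  plan=[-1,0.024,-0.013,0,0,-1,0.024,-0.013,-0.1,0,-1,0.024,-0.013,-0.2,0,-1,0.024,-0.013,-0.28,0,-1,0.024,-0.013,-0.34,0,-1,0.024,-0.013,-0.34,0,-1,0.024,-0.013,-0.34,0],
)

```text
time_s: 13.0
ee_pos: [0.5014, -0.1082, 0.2712]
eef_rot: [3.142, -0.0, 0.0]
force: [1.0, -0.2, 0.9]
grip_width: 0.0937
```

```bash
python3 - <<'E'
from h import *
o=sensors.get_obs();print(o["force"],o["ee_pos"])
s=vision.camera("side");t=vision.camera("top")
cv2.imwrite("pics/z12.png",np.hstack([crop(s,170,170,120,100,5),cv2.copyMakeBorder(crop(t,150,270,60,50,5),0,300,0,0,0)]))
E
```

```text
[ 0.97133006 -0.15456933  0.91551504] [ 0.50144644 -0.10823797  0.27123839]
```

View pics/z12.png

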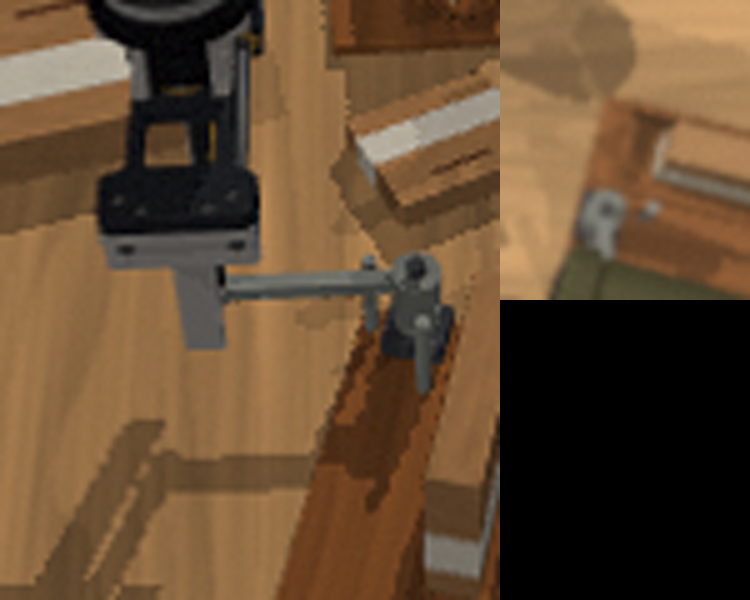

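arm_command(
  plan=[0.4,0,0,0,0,0.4,0,0,0,0,0.4,0,0,0,0,0.4,0,0,0,0,0.4,0,0,0,0,0.4,0,0,0,0,0.4,0,0,0,0,0.4,0,0,0,0,1,0,0,0,0,1,0,0,0,0,1,0,0,0,0,1,0,0,0,0,1,0,0,0,0,1,0,0,0,0],
  newtons=15,
)

```text
time_s: 14.5
ee_pos: [0.5008, -0.1093, 0.2707]
eef_rot: [3.139, -0.0, 0.0]
force: [-1.4, -15.5, -2.8]
grip_width: 0.0136
```

```bash
python3 - <<'E'
from h import *
o=sensors.get_obs();print(o["force"],o["moment"],o["ee_pos"],o["grip_width"])
s=vision.camera("side")
cv2.imwrite("pics/z13.png",crop(s,170,170,120,120,5))
E
```

```text
[ -1.42732852 -15.45023233  -2.80526453] [-2.77460645  0.21294459  0.03393722] [ 0.50080486 -0.10928555  0.2706684 ] 0.013561734519283953
```

View pics/z13.png

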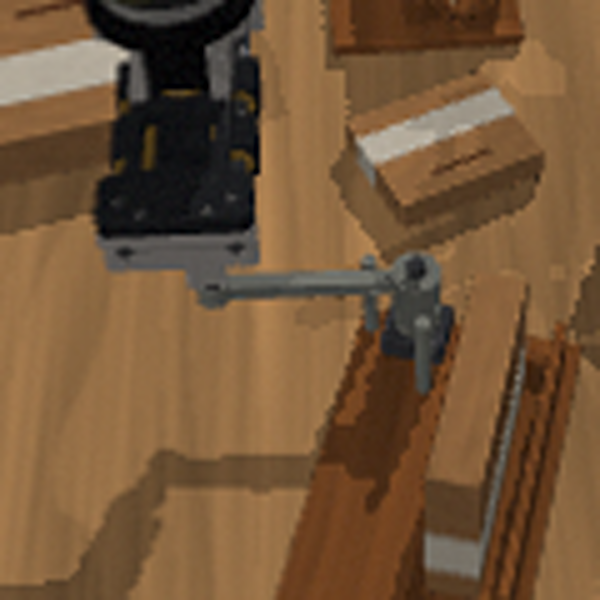

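```bash
python3 - <<'E'
import numpy as np
C=np.array([.604,-.1113]);s=np.array([.5014,-.1082])
for d in range(0,81,5):
    a=np.radians(180.3+d); p=C+.105*np.array([np.cos(a),np.sin(a)])
    print(d,np.round((p-s)/.4,3),round(d/120,3),np.round(p,4))
E
```

```text
0 [-0.006 -0.009] 0.0 [ 0.499  -0.1118]
5 [-0.005 -0.032] 0.042 [ 0.4994 -0.121 ]
10 [-0.002 -0.055] 0.083 [ 0.5007 -0.1301]
15 [ 0.003 -0.077] 0.125 [ 0.5027 -0.139 ]
20 [ 0.01  -0.099] 0.167 [ 0.5055 -0.1477]
25 [ 0.019 -0.12 ] 0.208 [ 0.5091 -0.1562]
30 [ 0.03 -0.14] 0.25 [ 0.5133 -0.1643]
35 [ 0.042 -0.159] 0.292 [ 0.5183 -0.172 ]
40 [ 0.056 -0.178] 0.333 [ 0.5239 -0.1792]
45 [ 0.072 -0.194] 0.375 [ 0.5301 -0.1859]
50 [ 0.089 -0.21 ] 0.417 [ 0.5369 -0.1921]
55 [ 0.107 -0.224] 0.458 [ 0.5442 -0.1976]
60 [ 0.126 -0.236] 0.5 [ 0.552  -0.2025]
65 [ 0.147 -0.246] 0.542 [ 0.5601 -0.2067]
70 [ 0.168 -0.255] 0.583 [ 0.5686 -0.2102]
75 [ 0.19  -0.262] 0.625 [ 0.5774 -0.2129]
80 [ 0.212 -0.266] 0.667 [ 0.5863 -0.2148]
```

arm_command(
  plan=[1,-0.003,-0.009,0,0,1,-0.003,-0.02,0,0.02,1,-0.003,-0.032,0,0.042,1,-0.002,-0.055,0,0.083,1,0.003,-0.077,0,0.125,1,0.01,-0.099,0,0.167,1,0.019,-0.12,0,0.208,1,0.03,-0.14,0,0.25,1,0.042,-0.159,0,0.292,1,0.056,-0.178,0,0.333,1,0.072,-0.194,0,0.375,1,0.072,-0.194,0,0.375,1,0.072,-0.194,0,0.375],
  newtons=20,
)

```text
time_s: 15.85
ee_pos: [0.5301, -0.185, 0.2706]
eef_rot: [-3.141, -0.002, 0.786]
force: [3.5, 7.2, 0.2]
grip_width: 0.0136
```

```bash
python3 - <<'E'
from h import *
o=sensors.get_obs();print(o["force"],o["moment"],o["ee_pos"],o["grip_width"])
s=vision.camera("side");t=vision.camera("top")
cv2.imwrite("pics/z14.png",np.hstack([crop(s,190,185,120,100,4),crop(t,150,270,120,90,4)]))
E
```

```text
[3.49553962 7.24053766 0.16379403] [ 1.22507351 -0.60708399 -0.10764015] [ 0.53009804 -0.18501535  0.27062495] 0.01358218040994894
```

View pics/z14.png

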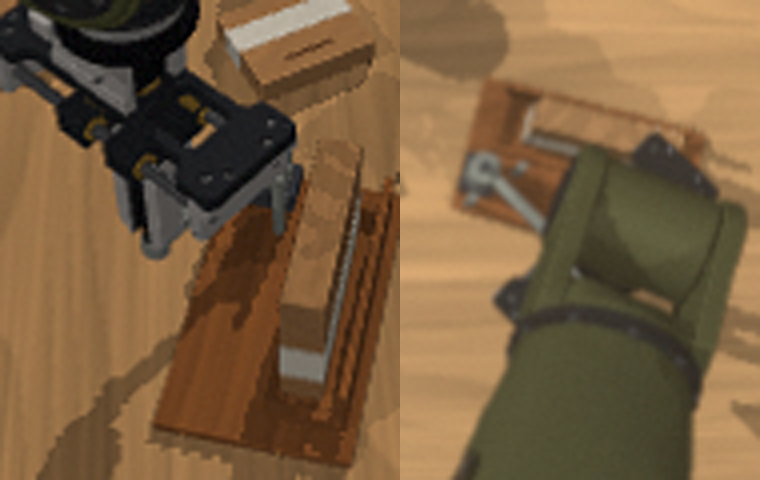

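arm_command(
  plan=[1,0.017,-0.013,0,0.042,1,0.035,-0.027,0,0.083,1,0.054,-0.039,0,0.125,1,0.075,-0.049,0,0.167,1,0.096,-0.058,0,0.208,1,0.105,-0.061,0,0.225,1,0.105,-0.061,0,0.225,1,0.105,-0.061,0,0.225],
)

```text
time_s: 16.75
ee_pos: [0.5714, -0.2106, 0.2707]
eef_rot: [-3.141, 0.001, 1.257]
force: [-4.9, -4.9, 2.5]
grip_width: 0.0136
```

arm_command(
  plan=[1,0.006,-0.003,0,0.012,1,0.013,-0.005,0,0.02,1,0.013,-0.005,0,0.02,1,0.013,-0.005,0,0.02],
)

```text
time_s: 17.15
ee_pos: [0.5766, -0.2124, 0.2707]
eef_rot: [-3.141, 0.001, 1.299]
force: [-5.4, -3.5, 2.8]
grip_width: 0.0139
```

```bash
python3 - <<'E'
from h import *
o=sensors.get_obs();print(o["force"],o["moment"],o["ee_pos"],o["grip_width"])
s=vision.camera("side");t=vision.camera("top")
cv2.imwrite("pics/z15.png",np.hstack([crop(s,190,185,120,100,4),crop(t,150,270,120,90,4)]))
E
```

```text
[-5.38564528 -3.5317697   2.78361026] [-0.56742428  0.79859868 -0.02706916] [ 0.57661776 -0.21243018  0.27068031] 0.013873299300652585
```

View pics/z15.png

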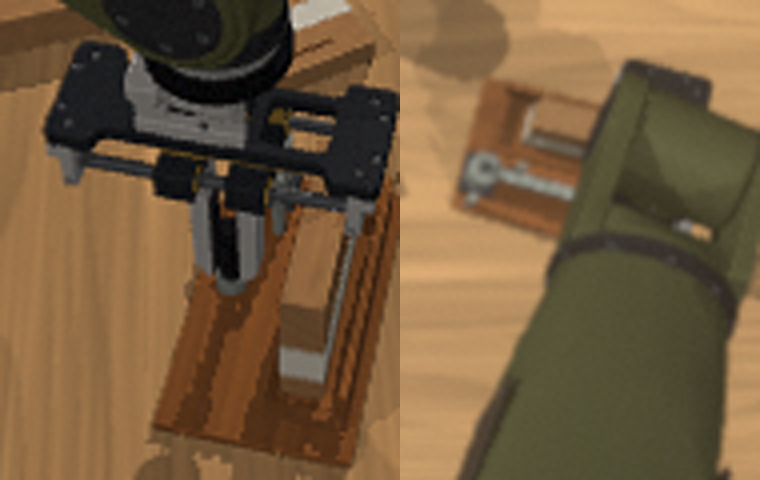

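arm_command(
  plan=[1,0.004,-0.001,0,0.006,1,0.004,-0.001,0,0.006,1,0.007,-0.002,0,0.01,1,0.007,-0.002,0,0.01],
)

```text
time_s: 17.65
ee_pos: [0.5792, -0.2132, 0.2706]
eef_rot: [-3.139, 0.001, 1.32]
force: [-10.7, -2.3, 5.3]
grip_width: 0.0136
```

arm_command(
  plan=[1,0.003,-0.001,0,0,1,0.004,-0.001,0,0,1,0.004,-0.001,0,0],
)

```text
time_s: 17.95
ee_pos: [0.5802, -0.2135, 0.2705]
eef_rot: [-3.136, 0.001, 1.32]
force: [-19.7, 0.9, 11.0]
grip_width: 0.0137
```

arm_command(
  plan=[1,-0.001,0,0,0,1,-0.001,0,0,0,1,-0.001,0,0,0,1,-0.001,0,0,0,1,-0.001,0,0,0],
  newtons=30,
)

```text
time_s: 18.45
ee_pos: [0.5799, -0.2134, 0.2705]
eef_rot: [-3.137, 0.001, 1.32]
force: [-18.1, -0.1, 9.1]
grip_width: 0.0134
```

```bash
python3 - <<'E'
from h import *
o=sensors.get_obs();print(o["time_s"],o["force"],o["moment"],o["ee_pos"],o["grip_width"],o["joint_vel"])
s=vision.camera("side");t=vision.camera("top");cv2.imwrite("pics/side16.png",s)
R=(.6315,-.206,-.262)
print("post pred",pose(*R,(-.052,-.021,.092)))
I=crop(s,190,185,120,100,5);J=I.copy()
draw(J,"side",pose(.6313,-.2067,-.262,box((-.013,-.063,.008),(.013,.057,.108))),(0,255,255),190,185,5)
cv2.imwrite("pics/z16.png",np.hstack([I[:,:],J])[:,150:950])
cv2.imwrite("pics/t16.png",t)
for q in("mug","tumbler","jar"):
  for n in("side","top"): print(q,n,[(np.round(d["at"]).tolist(),round(d["confidence"],2)) for d in vision.pinpoint(q,n)])
E
```

```text
18.45 [-18.14901916  -0.08823196   9.05699255] [0.04522461 2.73350164 0.0813487 ] [ 0.57993664 -0.21341389  0.27051653] 0.013430837453856087 [ 0.00099051  0.00028392  0.00048492 -0.00018286  0.00044355  0.000772  ]
post pred [[ 0.57583529 -0.21281469  0.092     ]]
mug side [([206.0, 307.0], 0.72)]
mug top [([146.0, 254.0], 0.57), ([194.0, 202.0], 0.29)]
tumbler side [([126.0, 255.0], 0.87)]
tumbler top [([188.0, 137.0], 0.57)]
jar side [([372.0, 253.0], 0.6)]
jar top [([197.0, 384.0], 0.73)]
```

View pics/z16.png

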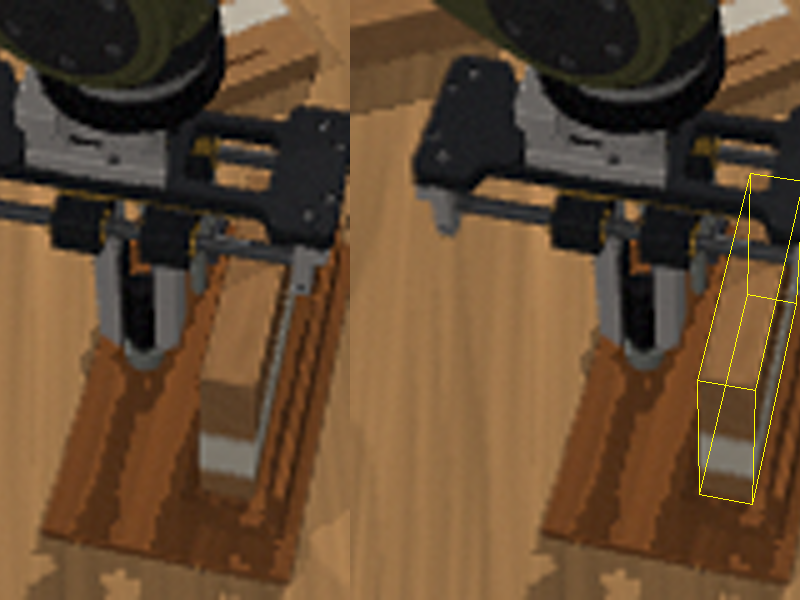

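View pics/side16.png

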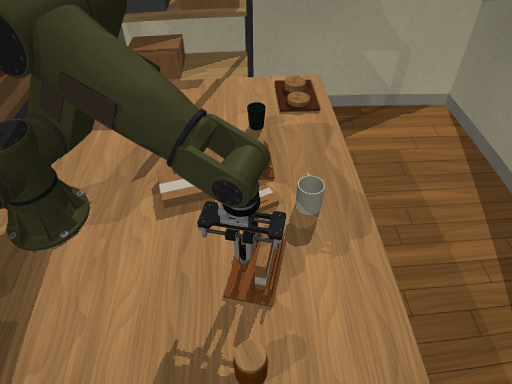

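```bash
python3 -c "
from station import job
print(job.hand_in())"
```

```text
the job is handed in; nothing more can be done
None
```

I stood the tea carton upright in the rack's tray and let go of it. Then I swung the retaining arm by its post round to its stop. The job was handed in at about 19 s, with the gripper still holding the post there.

- **Carton:** In the last side picture it stands upright and free, where I left it, with a clear gap to the fingers.
- **Arm at the stop:** The push force rose from about 5 N to 20 N over the last 3–4 mm. I backed off slightly and held at about 18 N, with the gripper at 30 N and 13.4 mm open on the 14 mm post. The post ended about 4 mm beyond its predicted place, which is within what I expect from the pose and calibration error plus the arm giving under load.
- **Mug, tumbler and jar:** Most detections match the start within a few pixels. The jar's first top-view detections were wrong (they landed on the rack and the stand), so I can only compare the jar in the side view, where it agrees.
- **Minor points:** The carton met the tray floor with about 17 N, and an upward force of 9 N remains on the tool at the stop. Both are under the limits.

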